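Push a rejected heat sink through the red flap

ROBOT

A 6-joint arm with a two-finger parallel gripper is mounted at the origin on a cart in front of the work surface, level with it; the furniture and walls round the work are solid. World frame = base frame: x ahead of the robot, y to its left, z up, the work surface at z = 0. Lengths are in m, angles in rad, forces in N, time in s.
With the tool pointing down it reaches from about 0.375 to 0.975 m from the base axis. Payload 3.8 kg.
Tool frame: the origin (TCP) lies midway between the tips of the shut fingers; the grasp point (between the pads) lies 19 mm behind it; z points along the fingers, y is the line along which they close (so a half turn about z gives the same grasp; the last joint's range is limited). The gripper opens to 88 mm and grips with 3 to 60 N. Pads are 18 mm wide; open, the fingers measure 123 mm over their backs; the gripper's body (75 mm by 187 mm) begins 45 mm behind the grasp point.
Start: joints at [1.217, 0.264, 1.604, -0, 1.274, -0.037], TCP at [0.21, 0.641, 0.239] pointing down, gripper open.
Joint ranges: [-2.63, 2.63], [-0.94, 2.18], [0.31, 2.57], [-1.31, 4.45], [0, 2.66], [-2.55, 2.55]. Speed limits (rad/s): [2.57, 2.57, 3.14, 3.14, 3.14, 3.14].

INTERFACE

Orientations are given as a rotation vector (axis times angle).
In Python, from cell import manip, inverse_kinematics, cams, order gives the robot as it stands. Calls block until the motion is done:
- manip.move_pose(position, orientation): joint-space move of the TCP to a pose.
- manip.move_linear(position, rate=0.15, rot=None): straight line of the TCP; rot=None keeps the orientation; rate is the mean speed in m/s.
- manip.set_joints(angles): joint-space move.
- manip.set_gripper(opening, force=None): finger opening in m; force is the grip in N (None keeps the last); returns when the fingers have stopped.
- manip.dwell(seconds).
- inverse_kinematics(position, orientation): joint angles nearest the present ones, or None.
- manip.state(): the state.
- cams.capture(name): name is "scene" or "top" or "wrist"; returns a dict with "image" (384x512x3 uint8, blue, green, red), "z_map" (384x512 float32, m along the optical axis (not along the pixel's ray), 0 where there is no reading), "intrinsics" (3x3 intrinsics, pixels), "k1" (the pictures are not rectified: a ray, as slopes to the right and down, at radius r is drawn at 1 + k1 r^2 times it, then the intrinsics apply), "position" and "orientation" of the camera in the world; the wrist camera has in their place "T_tool_cam" (4x4, takes a point from camera to tool coordinates, whose origin is the TCP and whose axes are the flange's). Camera axes: x right, y down, z forward; pixel columns grow to the right and rows downward; lengths in m; the calibration is good to about 2 mm. A picture is of the moment at which its call begins: read the wrist's pose just before it.
A pose or a line that the arm cannot do raises manip.IKError and nothing moves.
- order.close_job(): hands the job in; it is judged then, once.
The state is a dict: "clock": time; "joint_pos": joint angles; "joint_velocities": joint speeds; "tau": joint torques, N m; "tool_pos": TCP position; "tcp_rot": TCP orientation; "contact_force": force on the tool from outside, world axes, zero at the start; "moment": the same for the moment, N m; "gripper_width": finger opening in m; "grasp_force": force on a finger pad.
Only numpy, scipy, OpenCV 4.12 (cv2) and the standard library are available. Lean on these libraries where they do the work, as an engineer would, in place of code of your own. Each camera call takes 0.05 s, during which the arm holds its last target. There are 200 camera calls.

TASK

The heat sink lying on the feed table has failed inspection: with the fingertips, slide it along the table in line with the red flap and push it in through the flap until it drops into the bin behind, then draw the fingers back out so that the red flap swings shut. Push gently and do not grip or lift it, leave the green flap shut, and do not disturb the caliper, notebook, pen or mug.

Things in the scene. Friction and masses are not known exactly. Their poses are not given: they have to be found in the camera images.
- part: Bare aluminium finned heat sink, 40 (its x) x 45 (its y) x 26 mm high, about 60 g, lying loose on the feed table, fins up; it slides easily. Origin: centre of its underside, z up. Two more like it lie in the bin behind the green flap; they are fixed and of no concern.
- feed_table: Fixed aluminium table on the bench. Origin: on the bench under the middle of its rear edge, where the row of flaps stands; x points into the chutes, y left, z up. Its flat top is 100 mm up, spanning x -0.168 to 0, y -0.129 to 0.129, with 8 mm high lips on the two sides, none in front. Behind it two chutes stand side by side, centred at y = +0.06 and -0.06, one red, one green; which is left varies.
- red_sill (a point): Middle of the threshold of the red opening, level with the table top; x straight in through the opening, y left, z up. Opening 82 mm wide, 46 mm high; its jambs start 4 mm in front of this point. Header and roof end 62 mm above the threshold, nothing is higher. Behind the threshold a flat ledge runs 20 mm in, then a 51 degree ramp drops to the bin.
- red_flap (a joint): Angle of the red plastic flap (78 mm wide, 46 mm long, 2.5 mm thick, 20 g), hinged at its top edge, 49.5 mm above the threshold and 2 mm behind it: 0 = hanging shut, up to 1.35 rad as its lower edge is pushed in, away from the robot. It does not open outwards and falls shut by itself when nothing is under it.
- red_bin (a point): Middle of the floor of the open-topped bin at the foot of the red chute's ramp, 125 mm behind the threshold and 88 mm below it; same axes as red_sill. The bin is 80 mm long (x), 106 mm wide, its rim 63 mm above its floor.
- green_sill (a point): The same threshold point of the green flap's opening (identical chute, for parts that passed).
- green_flap (a joint): Angle of the green flap, 0 = shut, as for the red one; to be left shut.
- caliper: Digital caliper, 56 x 230 x 13 mm, lying on the bench to the right of the feed table. Origin: centre of its underside.
- notebook: Spiral notebook, 170 x 124 x 14 mm, lying on the bench to the left of the feed table. Origin: centre of its underside.
- pen: Red pen, 12 x 145 x 9 mm, lying on the notebook. Origin: centre of its underside.
- mug: White mug, 78 x 110 x 97 mm with its handle, standing on the bench to the right of the chutes. Origin: centre of its underside.
Mind the look-alikes: they are no part of the job. Leave any blue or turquoise look-alike of the part alone.

How it is judged:
By the outcome, as a careful person would: the job done as asked, in the order asked, and still so for the second after the job is handed in, with the robot touching nothing.
It also fails if it takes over 54 s, if anything falls off the work surface, if the arm or the gripper's body presses on something with over 40 N, if the wrist force passes 120 N, or if a joint passes its speed limit or range.

## Working session

There is one attempt and no reset: what is moved stays moved. The work goes in short steps, each a Python script; the robot and the scene stay as the last script left them, time stands still between calls to the robot, and variables do not carry over. Pictures are saved under pics/ and viewed, at most 10 in all, crops included, and the job is handed in when it is done.

```bash
ls; mkdir -p pics; cat > h.py <<'E'
import numpy as np, cv2
from scipy.spatial.transform import Rotation as R
from cell import manip, inverse_kinematics, cams, order
def rot(o):
    o=np.asarray(o,float)
    return o if o.shape==(3,3) else R.from_rotvec(o).as_matrix()
def cap(n):
    s=manip.state(); c=cams.capture(n)
    if n=="wrist":
        T=np.eye(4); T[:3,:3]=rot(s["tcp_rot"]); T[:3,3]=s["tool_pos"]; T=T@np.asarray(c["T_tool_cam"])
        c["P"],c["R"]=T[:3,3],T[:3,:3]
    else: c["P"],c["R"]=np.asarray(c["position"]),rot(c["orientation"])
    return c
def rays(c,uv):
    K=np.asarray(c["intrinsics"],float)
    p=cv2.undistortPoints(np.asarray(uv,float).reshape(-1,1,2),K,np.array([c["k1"],0,0,0.])).reshape(-1,2)
    return np.c_[p,np.ones(len(p))]
def onplane(c,uv,z):
    d=rays(c,uv)@c["R"].T
    return c["P"]+d*((z-c["P"][2])/d[:,2])[:,None]
def bydepth(c,uv):
    uv=np.asarray(uv).reshape(-1,2); z=c["z_map"][uv[:,1].astype(int),uv[:,0].astype(int)]
    return c["P"]+(rays(c,uv)*z[:,None])@c["R"].T
E
python3 - <<'E'
from h import *
import pickle
for n in("scene","top"):
    c=cap(n); pickle.dump(c,open(n+".pkl","wb")); print(n,c["P"],c["orientation"],c["k1"],c["intrinsics"])
    cv2.imwrite(f"pics/{n}1.png",cv2.resize(c["image"],(800,600)))
E
```

```text
pics
scene [-0.04517688  0.9106091   1.04958652] [-0.74045264  2.52572474 -1.17895435] -0.07980017722574333 [[467.77687185   0.         244.89844784]
 [  0.         467.77687185 189.82564517]
 [  0.           0.           1.        ]]
top [ 0.49974553 -0.00873178  1.35903261] [-2.20871518  2.16276067 -0.02984909] 0.03498373867918444 [[473.82579549   0.         257.79828788]
 [  0.         473.82579549 194.33851923]
 [  0.           0.           1.        ]]
```

View pics/top1.png

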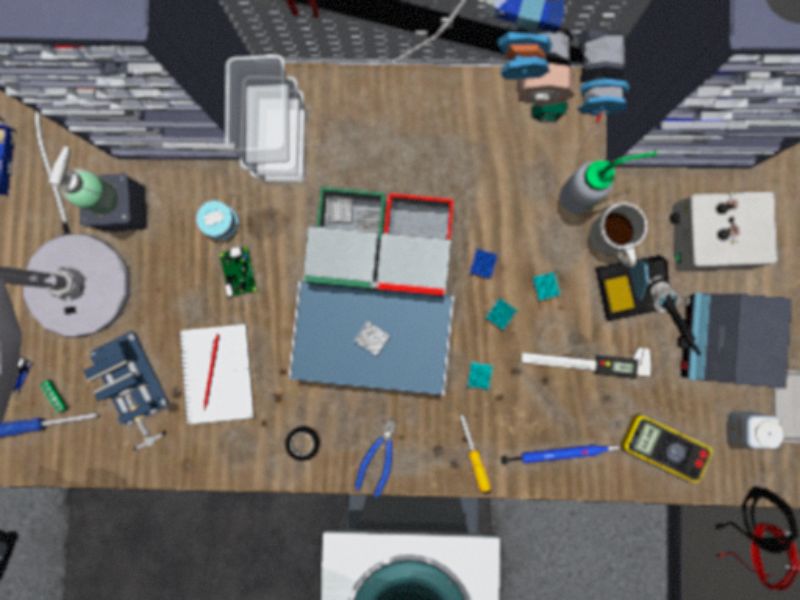

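View pics/scene1.png

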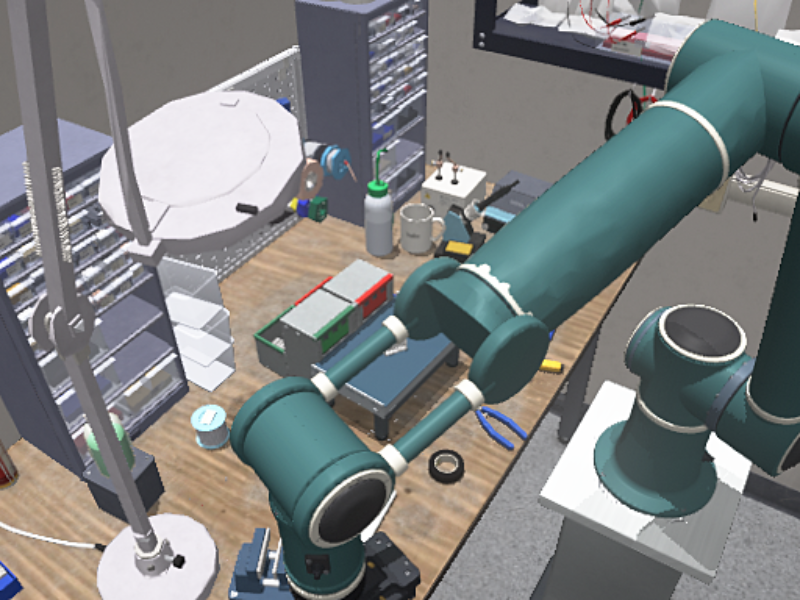

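Top view: the red opening is the right chute (red front edge at about 415,290 of the 800x600 picture) and green is the left. Candidates for the part are the bare grey one on the table (372,338), blue (484,263), turquoise (546,287), (501,314) and (480,376) on the bench, and two grey ones in the green bin (350,210). Only the one at (372,338) is bare aluminium, loose and on the feed table.

```bash
cat > meas.py <<'E'
from h import *
def table(c,zt=0.1):
    hsv=cv2.cvtColor(c["image"],cv2.COLOR_BGR2HSV)
    m=cv2.inRange(hsv,(95,70,60),(120,200,190))
    m=cv2.morphologyEx(m,cv2.MORPH_OPEN,np.ones((3,3)))
    cs,_=cv2.findContours(m,cv2.RETR_EXTERNAL,cv2.CHAIN_APPROX_NONE)
    k=max(cs,key=cv2.contourArea); return m,k
E
python3 - <<'E'
from meas import *
import pickle
c=pickle.load(open("top.pkl","rb"))
m,k=table(c); print(cv2.boundingRect(k),cv2.contourArea(k))
p=onplane(c,k[:,0],0.1)
r=cv2.minAreaRect(p[:,:2].astype(np.float32)); print("table",r, cv2.boxPoints(r))
hull=np.zeros(m.shape,np.uint8); cv2.drawContours(hull,[cv2.convexHull(k)],-1,255,-1)
hull=cv2.erode(hull,np.ones((9,9)))
hsv=cv2.cvtColor(c["image"],cv2.COLOR_BGR2HSV)
w=cv2.inRange(hsv,(0,0,120),(180,60,255))&hull
cs,_=cv2.findContours(w,cv2.RETR_EXTERNAL,cv2.CHAIN_APPROX_NONE); q=max(cs,key=cv2.contourArea)
pp=onplane(c,q[:,0],0.126); print("part",cv2.boundingRect(q),cv2.minAreaRect(pp[:,:2].astype(np.float32)))
ys,xs=np.where(w); print("part z",np.percentile(bydepth(c,np.c_[xs,ys])[:,2],[10,50,90]))
ys,xs=np.where(cv2.erode(m&hull,np.ones((3,3)))); print("table z",np.percentile(bydepth(c,np.c_[xs,ys])[:,2],[10,50,90]))
x,y,ww,h=175,110,130,150
cv2.imwrite("pics/crop1.png",cv2.resize(c["image"][y:y+h,x:x+ww],None,fx=4,fy=4,interpolation=cv2.INTER_CUBIC))
print(manip.state())
E
```

```text
(187, 181, 101, 71) 5706.0
table ((0.5026562809944153, 0.07355788350105286), (0.2545057237148285, 0.16418702900409698), 85.44194793701172) [[ 0.41070974 -0.04676861]
 [ 0.5743775  -0.05981641]
 [ 0.5946028   0.19388437]
 [ 0.43093508  0.20693219]]
part (226, 205, 24, 23) ((0.5025061368942261, 0.06966091692447662), (0.048398345708847046, 0.04399508982896805), 57.53303527832031)
part z [0.09990239 0.10592555 0.12556869]
table z [0.0961421  0.09937111 0.10259436]
{'clock': 0.1, 'joint_pos': array([ 1.21709787e+00,  2.64655484e-01,  1.60521574e+00, -1.87612279e-05,
        1.27374134e+00, -3.69037578e-02]), 'joint_velocities': array([ 0.00212912, -0.00018968, -0.00392263,  0.00150625, -0.00188823,
        0.00015123]), 'tau': array([-3.06797881e-05, -5.03619754e+01, -3.58069575e+01,  7.31321750e-02,
        2.34641443e-02, -6.01150327e-05]), 'tool_pos': array([0.21006339, 0.64080077, 0.2375393 ]), 'tcp_rot': array([-0.49547386, -3.10189428,  0.00311763]), 'contact_force': array([ 0.13596164, -0.58992811, -0.53718834]), 'moment': array([0.02461483, 0.0090254 , 0.01506468]), 'grasp_force': 0.0, 'gripper_width': 0.0881123134077266}
```

View pics/crop1.png

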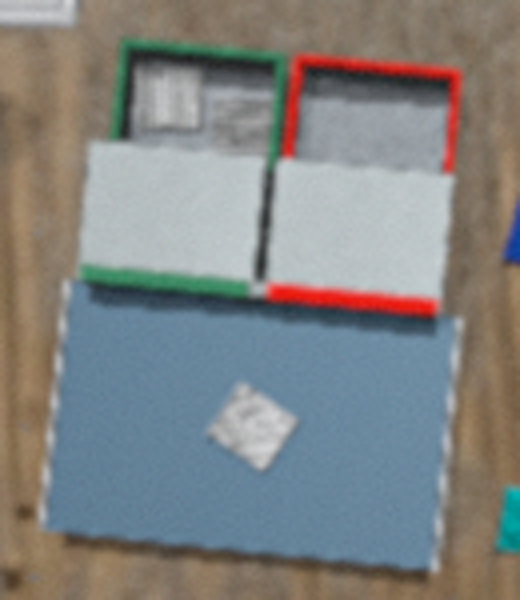

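The crop confirms it: a single bare finned block at crop (252,427), turned about 30° on the blue table. The red chute's front strip is on the right at (352,300). I'll check that the poses are reachable next.

```bash
cat > plan.py <<'E'
from h import *
psi=np.radians(-4.56); O=np.array([0.5883,0.0667,0.1])
tx=np.array([np.cos(psi),np.sin(psi),0]); ty=np.array([-np.sin(psi),np.cos(psi),0]); Z=np.array([0,0,1.])
W=lambda x,y,z: O+x*tx+y*ty+z*Z           # table frame (z from table top) -> world
T=lambda p: np.array([(p-O)@tx,(p-O)@ty,(p-O)@Z])
def ori(z,y): return R.from_matrix(np.c_[np.cross(y,z),y,z]).as_rotvec()
down=lambda s: ori(-Z,s*tx)
tilt=lambda s,deg: ori(np.cos(np.radians(deg))*tx-np.sin(np.radians(deg))*Z,s*ty)
E
python3 - <<'E'
from plan import *
c=cap("wrist"); print(np.round(c["T_tool_cam"],3))
print(T(np.array([0.5025,0.0697,0.1])))
for s in(1,-1):
  for n,p,o in[("look",(-.1,-.0,.2),down(s)),("side",(-.086,.06,.008),down(s)),("sideend",(-.086,-.03,.008),down(s))]+[(f"t{d}",(x,-.06,.011),tilt(s,d)) for d in(40,45) for x in(-.17,-.13,.02)]:
    q=inverse_kinematics(W(*p),o); print(s,n,None if q is None else np.round(q,2))
E
```

```text
[[ 0.    -0.946 -0.323  0.086]
 [ 1.     0.     0.     0.   ]
 [-0.    -0.323  0.946 -0.145]
 [ 0.     0.     0.     1.   ]]
[-0.08576692 -0.00383086  0.        ]
1 look [ 0.1  -0.12  1.9  -0.    1.36  0.18]
1 side [ 0.21  0.1   2.05 -0.    0.99  0.29]
1 sideend [ 0.04  0.06  2.1  -0.    0.98  0.12]
1 t40 None
1 t40 None
1 t40 [ 0.   -0.04  2.48  3.5   0.18  1.27]
1 t45 None
1 t45 None
1 t45 [-0.   -0.05  2.43  4.3   0.06  0.47]
-1 look None
-1 side None
-1 sideend None
-1 t40 None
-1 t40 None
-1 t40 [ 0.   -0.04  2.48  3.5   0.18 -1.87]
-1 t45 None
-1 t45 None
-1 t45 None
```

```bash
python3 - <<'E'
from plan import *
for s in(1,-1):
  print("s",s)
  for x in(-.15,-.13,-.11,-.09,-.07,-.05,-.03,-.015,0,.015):
    r=[]
    for d in range(90,34,-5):
      q=inverse_kinematics(W(x,-.06,.011),tilt(s,d)); r.append("  . " if q is None else f"{q[4] if abs(q[3])<1 else -q[4]:.2f}")
    print(x,*r)
for x,d in((-.13,75),(-.03,60),(0,50)):
  for s in(1,-1):
    q=inverse_kinematics(W(x,-.06,.011),tilt(s,d)); print(x,d,s,None if q is None else np.round(q,2))
E
```

```text
s 1
-0.15 0.99 0.91 0.82 0.74 0.65 0.56 0.46   .    .    .    .    . 
-0.13 0.99 0.90 0.82 0.73 0.63 0.54 0.44   .    .    .    .    . 
-0.11 0.99 0.90 0.81 0.72 0.62 0.52 0.42 0.31   .    .    .    . 
-0.09 0.99 0.90 0.81 0.71 0.61 0.51 0.40 0.29   .    .    .    . 
-0.07 0.99 0.90 0.80 0.71 0.61 0.50 0.39 0.28 0.16   .    .    . 
-0.05 1.00 0.90 0.80 0.70 0.60 0.49 0.38 0.27 0.15   .    .    . 
-0.03 1.00 0.90 0.80 0.70 0.60 0.49 0.38 0.26 0.14   .    .    . 
-0.015 1.01 0.91 0.81 0.70 0.60 0.49 0.37 0.25 0.13   .  -0.18   . 
0 1.01 0.91 0.81 0.70 0.60 0.48 0.37 0.25 0.13 -0.06 -0.18 -0.33
0.015 1.02 0.92 0.81 0.71 0.60 0.48 0.37 0.25 0.12 -0.06 -0.18 -0.33
s -1
-0.15 0.99 0.91 0.82 0.74 0.65 0.56 0.46   .    .    .    .    . 
-0.13 0.99 0.90 0.82 0.73 0.63 0.54 0.44   .    .    .    .    . 
-0.11 0.99 0.90 0.81 0.72 0.62 0.52 0.42 0.31   .    .    .    . 
-0.09 0.99 0.90 0.81 0.71 0.61 0.51 0.40 0.29   .    .    .    . 
-0.07 0.99 0.90 0.80 0.71 0.61 0.50 0.39 0.28 0.16   .    .    . 
-0.05 1.00 0.90 0.80 0.70 0.60 0.49 0.38 0.27 0.15   .    .    . 
-0.03 1.00 0.90 0.80 0.70 0.60 0.49 0.38 0.26 0.14   .    .    . 
-0.015 1.01 0.91 0.81 0.70 0.60 0.49 0.37 0.25 0.13   .  -0.18   . 
0 1.01 0.91 0.81 0.70 0.60 0.48 0.37 0.25 0.13   .  -0.18 -0.33
0.015 1.02 0.92 0.81 0.71 0.60 0.48 0.37 0.25 0.12   .  -0.18 -0.33
-0.13 75 1 [-0.   -0.21  2.36 -0.03  0.73 -1.47]
-0.13 75 -1 [-0.   -0.21  2.36 -0.03  0.73  1.67]
-0.03 60 1 [-0.01 -0.11  2.36 -0.1   0.38 -1.41]
-0.03 60 -1 [-0.01 -0.11  2.36 -0.1   0.38  1.73]
0 50 1 [-0.   -0.09  2.42 -0.41  0.13 -1.11]
0 50 -1 [-0.   -0.09  2.42 -0.41  0.13  2.03]
```

```bash
python3 - <<'E'
from plan import *
import pickle
p=np.array(manip.state()["tool_pos"]); 
manip.move_linear([p[0]*.76,p[1]*.76,.27],rate=.25)
manip.set_gripper(.015)
manip.move_pose(W(-.086,.055,.15),down(1))
s=manip.state(); print(s["clock"],T(s["tool_pos"]))
c=cap("wrist"); pickle.dump(c,open("w1.pkl","wb")); cv2.imwrite("pics/w1.png",c["image"])
E
```

```text
3.925 [-0.08627984  0.05578522  0.15006075]
```

View pics/w1.png

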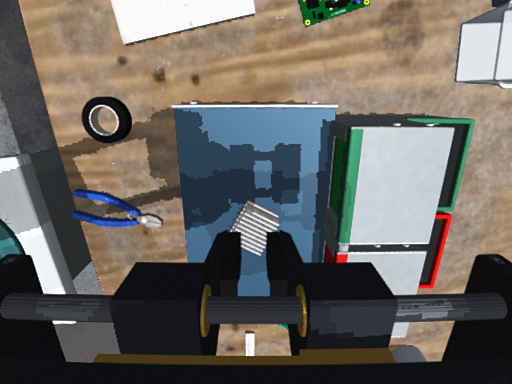

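The wrist view shows the bare part at (255,228) just ahead of the fingertips, the left lip from (172,105) to (338,105), and the green front at (338,180) with red at (333,257). Next I'll check the table frame against these points and push sideways.

```bash
python3 - <<'E'
from plan import *
import pickle
c=pickle.load(open("w1.pkl","rb"))
print("lip ends",[np.round(T(p),4) for p in onplane(c,[(172,105),(338,105)],.108)])
print("front edge",[np.round(T(p),4) for p in onplane(c,[(176,120),(185,250)],.1)])
hsv=cv2.cvtColor(c["image"],cv2.COLOR_BGR2HSV)
w=cv2.inRange(hsv,(0,0,140),(180,50,255)); w[:190]=0; w[262:]=0; w[:,:222]=0; w[:,285:]=0
w=cv2.morphologyEx(w,cv2.MORPH_CLOSE,np.ones((9,9)))
cs,_=cv2.findContours(w,cv2.RETR_EXTERNAL,cv2.CHAIN_APPROX_NONE); q=max(cs,key=cv2.contourArea)
P=np.array([T(p) for p in onplane(c,q[:,0],.126)])
print("part",cv2.minAreaRect(P[:,:2].astype(np.float32)),P.min(0),P.max(0))
ys,xs=np.where(w); print(np.percentile(bydepth(c,np.c_[xs,ys])[:,2],[10,50,95]))
g=cv2.inRange(hsv,(50,120,60),(80,255,255)); g[:,355:]=0; g[:120]=0
ys,xs=np.where(g); D=bydepth(c,np.c_[xs,ys]); D=np.array([T(p) for p in D]); print("green strip",np.percentile(D,[2,50,98],axis=0).round(4))
E
```

```text
lip ends [array([-0.1693,  0.1326,  0.008 ]), array([-0.0033,  0.1328,  0.008 ])]
front edge [array([-0.1687,  0.1172, -0.    ]), array([-0.1714, -0.0376, -0.    ])]
part ((-0.08741918951272964, 0.004694581031799316), (0.052314117550849915, 0.04363880306482315), 61.664634704589844) [-0.11300447 -0.02791982  0.026     ] [-0.0601372   0.03580007  0.026     ]
[0.10831105 0.12081991 0.12558559]
green strip [[-0.0063  0.0103  0.0597]
 [-0.0025  0.0564  0.0611]
 [ 0.0033  0.1117  0.0625]]
```

```bash
python3 - <<'E'
from plan import *
import pickle
manip.move_linear(W(-.086,.062,.05),rate=.15)
manip.move_linear(W(-.086,.062,.009),rate=.06)
for y in(.02,0,-.015,-.030):
    manip.move_linear(W(-.086,y,.009),rate=.05)
    s=manip.state(); print(round(s["clock"],2),T(s["tool_pos"]).round(4),np.round(s["contact_force"],1))
manip.move_linear(W(-.086,-.015,.009),rate=.1)
manip.move_linear(W(-.086,-.0,.12),rate=.2)
c=cap("wrist"); pickle.dump(c,open("w2.pkl","wb")); cv2.imwrite("pics/w2.png",c["image"])
c=cap("top"); pickle.dump(c,open("top2.pkl","wb"))
print(manip.state()["clock"])
E
```

```text
6.62 [-0.086  0.02   0.009] [0.9 0.1 0.8]
7.17 [-0.086  -0.0004  0.009 ] [-0.2  0.8 -0.2]
7.62 [-0.086  -0.0154  0.009 ] [ 0.  -0.2  0.4]
8.07 [-0.086  -0.0304  0.009 ] [ 0.3  0.3 -0.1]
9.175
```

View pics/w2.png

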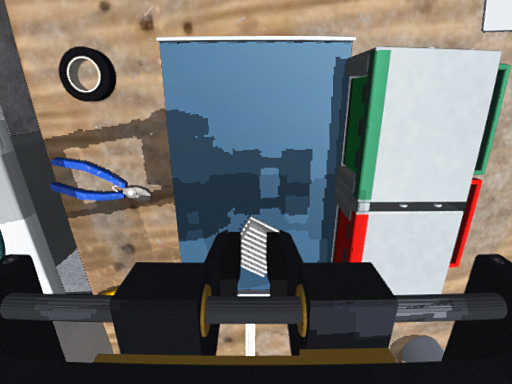

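The part (about 258,245) is mostly hidden by the fingers, so I'll move to the pushing side and look again from there.

```bash
python3 - <<'E'
from plan import *
import pickle
manip.move_pose(W(-.15,-.06,.10),tilt(-1,62))
s=manip.state(); print(s["clock"],T(s["tool_pos"]),s["joint_pos"].round(2))
c=cap("wrist"); pickle.dump(c,open("w3.pkl","wb")); t=cap("top"); pickle.dump(t,open("top3.pkl","wb"))
a=cv2.resize(t["image"][100:260,170:310],(420,480),interpolation=cv2.INTER_CUBIC); b=cv2.resize(c["image"],(380,285))
o=np.zeros((480,800,3),np.uint8); o[:,:420]=a; o[:285,420:]=b; cv2.imwrite("pics/both3.png",o)
E
```

```text
10.55 [-0.14983813 -0.05997258  0.10000414] [ 0.02 -0.52  2.44 -0.07  0.74  1.72]
```

View pics/both3.png

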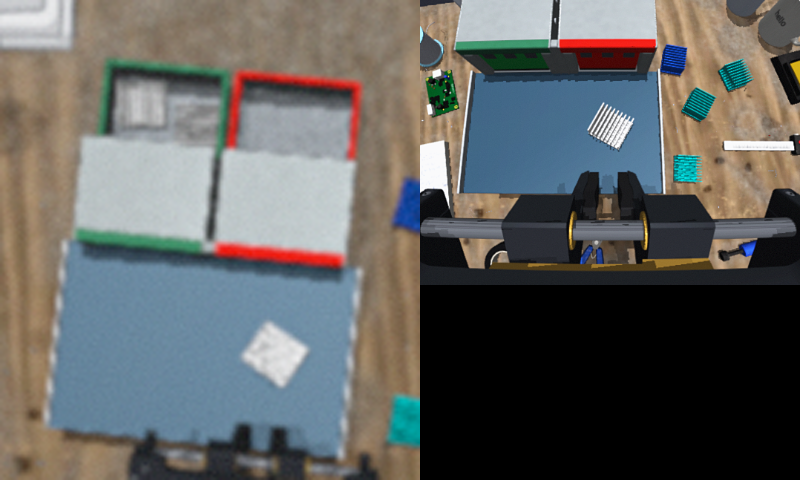

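The part is now in line with red but still turned: it is at about (275,353) in the left panel and (610,125) in the right. I'll measure it.

```bash
cat > part.py <<'E'
from plan import *
import pickle
def part(c,box):
    hsv=cv2.cvtColor(c["image"],cv2.COLOR_BGR2HSV); w=cv2.inRange(hsv,(0,0,125),(180,60,255))
    k=np.zeros_like(w); x0,y0,x1,y1=box; k[y0:y1,x0:x1]=255; w=cv2.morphologyEx(w&k,cv2.MORPH_CLOSE,np.ones((9,9)))
    cs,_=cv2.findContours(w,cv2.RETR_EXTERNAL,cv2.CHAIN_APPROX_NONE); q=max(cs,key=cv2.contourArea)
    P=np.array([T(p) for p in onplane(c,q[:,0],.126)])
    ys,xs=np.where(w); D=np.array([T(p) for p in bydepth(c,np.c_[xs,ys])]); D=D[D[:,2]>.018]
    return cv2.minAreaRect(P[:,:2].astype(np.float32)),P.min(0).round(4),P.max(0).round(4),"depth",np.median(D,0).round(4),cv2.minAreaRect(D[:,:2].astype(np.float32))
E
python3 - <<'E'
from part import *
print("wrist",part(pickle.load(open("w3.pkl","rb")),(215,125,300,210)))
t=pickle.load(open("top3.pkl","rb")); print("top",part(t,(240,200,280,236)))
c=pickle.load(open("w3.pkl","rb")); hsv=cv2.cvtColor(c["image"],cv2.COLOR_BGR2HSV)
for n,c in(("wrist",c),("top",t)):
    hsv=cv2.cvtColor(c["image"],cv2.COLOR_BGR2HSV)
    r=cv2.inRange(hsv,(0,150,80),(5,255,255))|cv2.inRange(hsv,(175,150,80),(180,255,255))
    ys,xs=np.where(r); D=np.array([T(p) for p in bydepth(c,np.c_[xs,ys])]); k=(abs(D[:,0])<.03)&(D[:,2]>.045)&(D[:,2]<.08); print(n,"red header",k.sum(),np.percentile(D[k],[1,50,99],axis=0).round(4))
E
```

```text
wrist (((-0.08692780137062073, -0.06238875910639763), (0.04487653076648712, 0.04315827786922455), 61.22337341308594), array([-0.116 , -0.0908,  0.026 ]), array([-0.0582, -0.0342,  0.026 ]), 'depth', array([-0.0851, -0.0601,  0.0244]), ((-0.10066039860248566, -0.05561875179409981), (0.044779445976018906, 0.07597870379686356), 64.5537338256836))
top (((-0.08338043838739395, -0.06484663486480713), (0.048928938806056976, 0.044380322098731995), 60.23833465576172), array([-0.1126, -0.0949,  0.026 ]), array([-0.0566, -0.0357,  0.026 ]), 'depth', array([-0.0825, -0.0637,  0.025 ]), ((-0.08411300927400589, -0.06366699934005737), (0.042775269597768784, 0.039279211312532425), 60.75892639160156))
wrist red header 1546 [[-0.0062 -0.1112  0.0589]
 [-0.0017 -0.0584  0.061 ]
 [ 0.004  -0.006   0.0624]]
top red header 156 [[-0.0051 -0.1111  0.05  ]
 [-0.0009 -0.0602  0.0615]
 [ 0.0039 -0.0095  0.0666]]
```

```bash
python3 - <<'E'
from part import *
manip.set_gripper(0)
o=tilt(-1,60); Y=-.062
manip.move_pose(W(-.145,Y,.05),o)
manip.move_linear(W(-.145,Y,.008),rate=.07)
for x in(-.115,-.09,-.06):
    manip.move_linear(W(x,Y,.008),rate=.05)
    s=manip.state(); print(round(s["clock"],2),T(s["tool_pos"]).round(4),np.round(s["contact_force"],1))
c=cap("wrist"); pickle.dump(c,open("w4.pkl","wb")); t=cap("top"); pickle.dump(t,open("top4.pkl","wb"))
a=cv2.resize(t["image"][160:260,200:310],(330,300),interpolation=cv2.INTER_CUBIC)
o=np.zeros((384,842,3),np.uint8); o[:300,:330]=a; o[:,330:]=c["image"]; cv2.imwrite("pics/both4.png",cv2.resize(o,(798,364)))
E
```

```text
12.86 [-0.1152 -0.0621  0.0076] [-0.1 -0.5  0.3]
13.51 [-0.09   -0.062   0.0078] [-0.2  0.5 -0.3]
14.26 [-0.0601 -0.062   0.0078] [-0.6  0.1 -0.3]
```

View pics/both4.png

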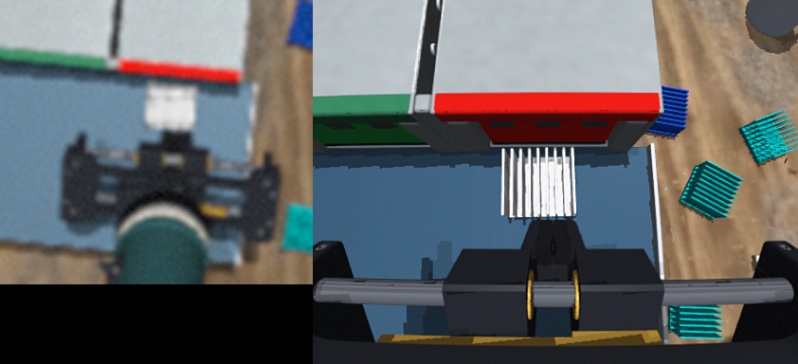

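The part is now square to the fingers, spanning (502–577, 148–218) in the right panel and just short of the red flap between jambs at about 485 and 620. I'll measure the clearance.

```bash
python3 - <<'E'
from part import *
c=pickle.load(open("w4.pkl","rb")); k=842/798
px=lambda u,v:((u*k-330),v*384/364)
print([T(p).round(4) for p in onplane(c,[px(502,216),px(576,216),px(502,149),px(577,149)],.126)])
print("jambs bottom", [T(p).round(4) for p in onplane(c,[px(478,146),px(622,146),px(433,150),px(648,150)],.1)])
E
```

```text
[array([-0.0524, -0.0327,  0.026 ]), array([-0.0523, -0.0748,  0.026 ]), array([-0.0127, -0.0313,  0.026 ]), array([-0.0127, -0.076 ,  0.026 ])]
jambs bottom [array([-0.0021, -0.0089,  0.    ]), array([-0.0021, -0.1103,  0.    ]), array([-0.0049,  0.023 ,  0.    ]), array([-0.005 , -0.1285,  0.    ])]
```

```bash
python3 - <<'E'
from part import *
manip.move_linear(W(-.068,-.062,.008),rate=.08)
manip.move_linear(W(-.068,-.055,.008),rate=.08)
for x,d in((-.045,60),(-.03,60),(-.02,59),(-.012,57),(-.005,55),(.002,54),(.008,53)):
    manip.move_linear(W(x,-.056,.0085),rate=.035,rot=tilt(-1,d))
    s=manip.state(); f=np.round(s["contact_force"],1); print(round(s["clock"],2),T(s["tool_pos"]).round(4),f)
    if np.linalg.norm(f)>12: print("stop"); break
manip.dwell(.4)
c=cap("wrist"); pickle.dump(c,open("w5.pkl","wb")); t=cap("top"); pickle.dump(t,open("top5.pkl","wb"))
a=cv2.resize(t["image"][110:260,200:310],(330,450),interpolation=cv2.INTER_CUBIC)
o=np.zeros((450,842,3),np.uint8); o[:,:330]=a; o[:384,330:]=c["image"]; cv2.imwrite("pics/both5.png",cv2.resize(o,(798,426)))
E
```

```text
15.67 [-0.0451 -0.056   0.0083] [ 0.2 -0.1  0.6]
16.24 [-0.0298 -0.056   0.0084] [-0.2  1.2 -0.3]
16.68 [-0.0199 -0.056   0.0084] [-0.4 -0.9 -0.7]
17.05 [-0.0122 -0.056   0.0083] [-0.9  0.  -0.2]
17.4 [-0.0053 -0.056   0.0083] [-0.1  0.5 -0.9]
17.75 [ 0.0021 -0.056   0.0084] [-0.4 -0.3  0.7]
18.07 [ 0.0078 -0.056   0.0083] [0.6 0.1 0.4]
```

View pics/both5.png

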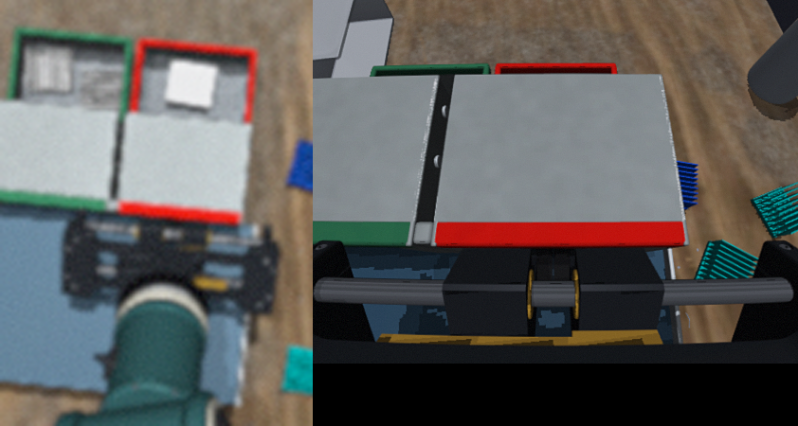

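The part is now in the red bin, at (190,83) in the left panel. I'll draw the fingers back along the same path and check the flap.

```bash
python3 - <<'E'
from part import *
for x,d in((-.012,56),(-.035,60)):
    manip.move_linear(W(x,-.056,.0085),rate=.05,rot=tilt(-1,d))
manip.move_linear(W(-.12,-.058,.0085),rate=.12)
manip.move_linear(W(-.15,-.06,.09),rate=.15,rot=tilt(-1,62))
manip.dwell(.5)
s=manip.state(); print(s["clock"],T(s["tool_pos"]).round(4),s["contact_force"].round(1))
c=cap("wrist"); t=cap("top")
hsv=cv2.cvtColor(c["image"],cv2.COLOR_BGR2HSV)
for n,r in(("red",cv2.inRange(hsv,(0,150,50),(5,255,255))|cv2.inRange(hsv,(175,150,50),(180,255,255))),("green",cv2.inRange(hsv,(50,120,30),(85,255,255)))):
    ys,xs=np.where(r); D=np.array([T(p) for p in bydepth(c,np.c_[xs,ys])])
    k=(abs(D[:,0])<.06)&(D[:,2]>.003)&(D[:,2]<.042)&(abs(abs(D[:,1])-.06)<.04)
    if k.sum()>20: print(n,k.sum(),np.percentile(D[k],[5,50,95],axis=0).round(4))
a=cv2.resize(t["image"][110:260,200:310],(330,450),interpolation=cv2.INTER_CUBIC)
o=np.zeros((450,842,3),np.uint8); o[:,:330]=a; o[:384,330:]=c["image"]; cv2.imwrite("pics/both6.png",cv2.resize(o,(798,426)))
E
```

```text
21.8167 [-0.1501 -0.06    0.0897] [ 0.3 -0.2  0.6]
red 1373 [[-0.0009 -0.0936  0.0081]
 [-0.0001 -0.0584  0.0236]
 [ 0.0012 -0.0233  0.0395]]
green 1477 [[-0.0023  0.0256  0.0082]
 [-0.0015  0.0597  0.023 ]
 [-0.0007  0.0964  0.0393]]
```

View pics/both6.png

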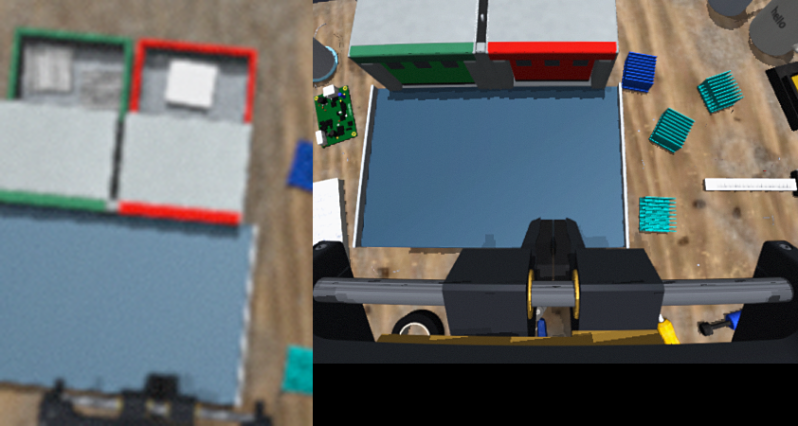

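Both flaps hang vertical and shut: the red at (540,65) and the green at (430,68) each measure within 2 mm of the threshold plane. The part lies in the red bin at (190,83), the table is empty, and the robot is clear of everything.

```bash
python3 -c "
from cell import order; print(order.close_job())"
```

```text
the job is handed in; nothing more can be done
None
```

The failed heat sink is in the red bin, both flaps are shut, the fingers are drawn back clear, and the job was handed in about 22 s into the 54 s limit.

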